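Shake the spice jar loose

ROBOT

A 7-joint arm with a two-finger parallel gripper is mounted at the origin on a cart in front of the work surface, level with it; the furniture and walls round the work are solid. World frame = base frame: x ahead of the robot, y to its left, z up, the work surface at z = 0. Lengths are in m, angles in rad, forces in N, time in s.
With the tool pointing down it reaches from about 0.4 to 0.85 m from the base axis. Payload 4.5 kg.
Tool frame: the origin (TCP) lies midway between the tips of the shut fingers; the grasp point (between the pads) lies 19 mm behind it (r.grip_point_offset is the distance from the TCP to the grasp point, in m); z points along the fingers, y is the line along which they close (so a half turn about z gives the same grasp; the last joint's range is limited). The gripper opens to 88 mm and grips with 3 to 60 N. Pads are 18 mm wide; open, the fingers measure 123 mm over their backs; the gripper's body (75 mm by 187 mm) begins 45 mm behind the grasp point.
Start: joints at [-1.14, 0.689, -0.195, 1.565, 0.157, 0.902, -0.215], TCP at [0.242, 0.576, 0.2] pointing down, gripper open.
Joint ranges: [-3.01, 3.01], [-0.46, 2.08], [-1.47, 1.51], [0.13, 2.56], [-1, 4.14], [0.04, 2.09], [-2.66, 2.66]. Speed limits (rad/s): [2.57, 2.57, 3.14, 3.14, 3.14, 3.14, 3.14].

INTERFACE

Orientations are given as a unit quaternion [x, y, z, w].
In Python, from plant import r, optics gives the robot as it stands.
- The arm moves only by the shell command python3 -m pendant 'ROWS' [OPENING] [FORCE]. ROWS is JSON, a list of rows, each a list of 6 numbers: the shift along the tool's x, y, z as a fraction of full scale, then the turn, a rotation vector about the tool's x, y, z as a fraction of full scale. A call has 1 to 5 rows; each row shifts and turns the commanded pose from where the row before left it, along the tool's axes as they then stand; what a row does not reach is not made up. Full scale, the value 1, is 0.025 m for a shift and pi rad for a turn. A row lasts 1/12 s, in which the tool goes at most 41.7 mm and 7.16 degrees, less where a joint would pass 70% of its speed; a pose out of reach is approached as far as the arm can. A call with a number of a shift or a turn outside -1 to 1 is refused whole. A call with a gripper value outside its range is refused whole. OPENING is the opening, from -1 (shut) to 1 (fully open), set as the call begins (- or left out, the last holds). The fingers move at their own pace and stop on an object; FORCE is the grip in N (left out, the last holds). Time passes only in rows, so rows that do not move let the fingers close. It gives the time, the measured TCP pose, the force, the opening and the grip force at its end, in the units of the state.
- r.get_state(): the state, without advancing time (a new reading comes with each control period).
- optics.snapshot(name): name is "scene" or "side" or "wrist"; returns (picture, depth): 480x640x3 uint8, blue, green, red; 480x640 float32, m along the optical axis (not along the pixel's ray), 0 where there is no reading.
- optics.calibration(name): a dict with "vfov" (degrees; the focal length in pixels is half the picture's height over the tangent of half this angle, whatever the lens; pixels are square), "cx", "cy" (the principal point, pixels), "cam_to_world" (4x4, takes a point from camera to world coordinates); the wrist camera has in their place "tool_from_camera" (4x4, takes a point from camera to tool coordinates, whose origin is the TCP and whose axes are the flange's). Camera axes: x right, y up, looking along -z (the intrinsics and any distortion apply to the point x, -y, -z); pixel columns grow to the right and rows downward; lengths in m; the calibration is good to about 2 mm. A picture is of the moment at which its call begins: read the wrist's pose just before it. calibration takes no time and is no camera call.
- r.finish_job(): hands the job in; it is judged then, once.
The state is a dict: "clock": time; "q": joint angles; "qd": joint speeds; "joint_torque": joint torques, N m; "tool_pos": TCP position; "eef_rot": TCP orientation; "contact_force": force on the tool from outside, world axes, zero at the start; "moment": the same for the moment, N m; "opening": opening from 0.0 (shut) to 1.0 (fully open); "finger_force": force on a finger pad.
Only numpy, scipy, OpenCV 4.12 (cv2) and the standard library are available. Lean on these libraries where they do the work, as an engineer would, in place of code of your own. Each camera call takes 0.05 s, during which the arm holds its last target. There are 200 camera calls.

TASK

The spice in the small jar has caked. Stand the jar upright in the rubber cup of the jar shaker and let go of it; then turn the shaker's spring-return dial clockwise past its first two clicks to the third (the mark with three dots), not beyond, and finish while still holding it there with the gripper, as it springs back when let go. Leave the other things on the board where they are.

Things in the scene. Friction and masses are not known exactly. Their poses are not given: they have to be found in the camera images.
- spice_jar: loose small glass spice jar with a dark cap, round, 44 mm in diameter and 105 mm tall (the cap is the top 20 mm), about 0.11 kg; it starts upright on the board. Origin at the centre of its underside, z up along its axis. It has to end in the rubber cup.
- jar_shaker: jar shaker, fixed to the board: white housing 130 mm (its x) by 250 mm (its y), 45 mm high, with a black rubber cup on its top at y = +65 mm and a dial at y = -65 mm. Origin at the centre of its underside, on the board (the board's top is at z = 0.030); x points to its rear, y to its left, z up.
- seat (a point): centre of the inner floor of the rubber cup, 48.5 mm above the shaker's underside; a jar that is home stands on it. The cup is 54 mm wide inside (5 mm of play all round the jar), flares to 64 mm at the mouth, and its rim is 24 mm above this floor.
- dial_grip (a point): centre of the top of the dial's upright grip bar, 79.5 mm above the shaker's underside; turns with the dial. The bar is 46 mm long (point x, its pointer end at +x), 14 mm thick (point y) and 24 mm high, on a round steel disc of 62 mm diameter whose top is 24 mm below this point. The dial turns about the upright line through this point.
- dial (a joint): dial angle in rad, growing clockwise seen from above: 0 at rest (pointer along the shaker's +x, at the line mark), clicks at 0.4 (one dot), 0.8 (two dots) and 1.2 (three dots), hard stop at 1.45. Before each click it rides over a lobe that adds about 0.04 N m. A spring of about 0.09 N m at rest to 0.20 N m at the third click drives it back to 0 from everywhere when let go.
- salt_box: bystander: loose round wooden salt box, 85 mm wide, 60 mm tall; origin under its centre
- jigger: bystander: loose hourglass-shaped metal measure, 45 mm wide, 88 mm tall; origin under its centre
- tumbler: bystander: loose clear drinking glass, 80 mm wide, 91 mm tall; origin under its centre
- clip_jar: bystander: loose clip-top glass jar of beans, 88 mm wide, 123 mm tall; origin under its centre

How it is judged:
On the way, in this order (a step that is already met when the one before it is completed fails the run):
1. the spice jar stands in the rubber cup, let go (horizontal distance between spice_jar and seat below 0.008 m and z of spice_jar in the frame of seat between -0.006 and 0.006 m and angle between spice_jar's own z axis and vertical below 0.15 rad and contact force between the fingers and spice_jar below 0.3 N), for 0.3 s.
2. the dial has been turned to the third click and is held there (value of joint dial between 1.05 and 1.35 rad and contact force between the fingers and jar_shaker above 0.5 N), for 0.5 s.
At the end, for the whole second after the job is handed in: the spice jar stands upright and at rest in the rubber cup (axis within 8 mm of the cup's, underside within 6 mm of its floor, tilt under 0.15 rad), untouched by the fingers, and the fingers hold the dial still at the third click (1.2 rad, within 0.15) (all of step 1 and all of step 2 and velocity of joint dial between -0.15 and 0.15 rad/s and linear speed of spice_jar below 0.03 m/s); the arm keeps its last pose, push and grip.
It fails at once if the dial is turned before the jar stands in the cup (value of joint dial above 0.3 rad and (horizontal distance between spice_jar and seat above 0.015 m or z of spice_jar in the frame of seat above 0.015 m)).
It fails at once if the dial is turned well beyond the third click, onto its stop (value of joint dial above 1.42 rad).
It fails at once if another thing on the board is moved more than 25 mm or tipped (distance of any of salt_box, jigger, tumbler, clip_jar from where it was at the start of the episode above 0.025 m or angle between any of salt_box, jigger, tumbler, clip_jar's own z axis and vertical above 0.35 rad).
It also fails if it takes over 45 s, if anything falls off the work surface, if the arm or the gripper's body presses on something with over 40 N, if the wrist force passes 120 N, or if a joint passes its speed limit or range.

## Working session

There is one attempt and no reset: what is moved stays moved. The work goes in short steps, Python scripts to look and compute and a shell command to move; the robot and the scene stay as the last step left them, time stands still between calls to the robot, and variables do not carry over. Pictures are saved under pics/ and viewed, at most 10 in all, crops included, and the job is handed in when it is done.

```bash
ls; mkdir -p pics; python3 - <<'E'
from plant import r,optics
import cv2,numpy as np
s=r.get_state();print({k:np.round(v,3) for k,v in s.items()})
for n in("scene","side"):
    p,d=optics.snapshot(n);cv2.imwrite(f"pics/{n}0.png",p);np.save(f"{n}0.npy",d);c=optics.calibration(n);print(n,c)
print(optics.calibration("wrist"))
E
```

```text
pics
{'clock': np.float64(0.0), 'q': array([-1.14 ,  0.69 , -0.195,  1.566,  0.157,  0.903, -0.215]), 'qd': array([ 0.001,  0.001,  0.002, -0.001, -0.002, -0.   , -0.002]), 'joint_torque': array([-0.0000e+00, -5.2757e+01, -1.2670e+00, -1.5342e+01, -5.3000e-02,
        7.0000e-03,  0.0000e+00]), 'tool_pos': array([0.241, 0.576, 0.199]), 'eef_rot': array([ 0.197,  0.98 , -0.001, -0.   ]), 'contact_force': array([ 0.203,  0.783, -0.206]), 'moment': array([ 0.005, -0.073, -0.006]), 'finger_force': np.float64(0.0), 'opening': np.float64(0.998)}
scene {'vfov': 52.0782061788712, 'cx': 318.4112135189805, 'cy': 235.1940747168646, 'cam_to_world': array([[ 0.54758291,  0.53005534, -0.64745216, -0.09559608],
       [-0.83645653,  0.32621268, -0.44037003, -0.44852157],
       [-0.02221338,  0.78270469,  0.62199673,  0.68949207],
       [ 0.        ,  0.        ,  0.        ,  1.        ]])}
side {'vfov': 51.797026234825196, 'cx': 316.9914882251622, 'cy': 240.43120321815647, 'cam_to_world': array([[ 0.99119091,  0.09912726, -0.08783149,  0.42013254],
       [-0.13039322,  0.61423595, -0.77827489, -0.8586047 ],
       [-0.023199  ,  0.78287162,  0.62175061,  0.75803502],
       [ 0.        ,  0.        ,  0.        ,  1.        ]])}
{'vfov': 59.72009565914989, 'cx': 317.97430570330016, 'cy': 242.28130678960503, 'tool_from_camera': array([[-1.02243250e-03,  9.64009112e-01,  2.65867236e-01,
         6.75482144e-02],
       [ 9.99999416e-01,  8.92479046e-04,  6.09604899e-04,
         2.39248645e-04],
       [ 3.50383740e-04,  2.65867704e-01, -9.64009461e-01,
        -1.85355106e-01],
       [ 0.00000000e+00,  0.00000000e+00,  0.00000000e+00,
         1.00000000e+00]])}
```

View pics/scene0.png

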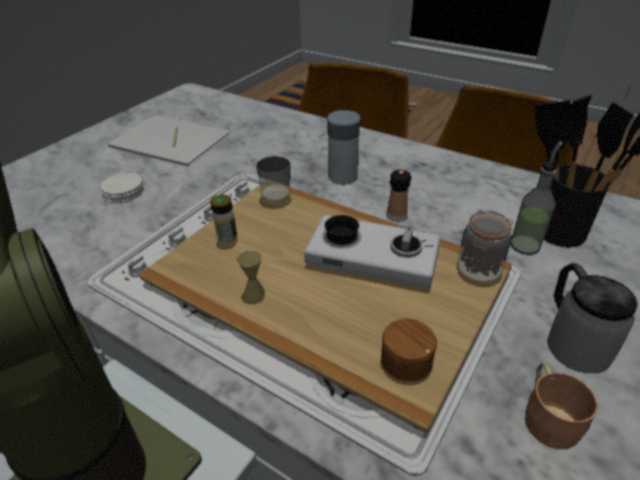

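View pics/side0.png

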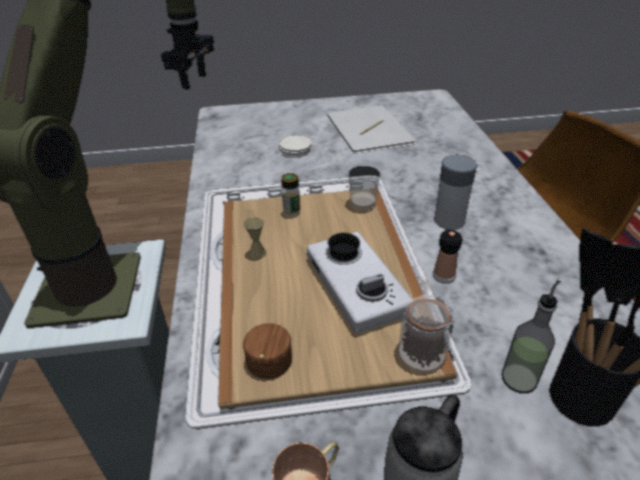

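The scene view shows the jar at (224,221), cup (342,230), dial (406,243), jigger (251,278) and tumbler (274,183). The side view shows the jar at (290,194), cup (344,245) and dial (373,286). I'll use the depth clouds for metric positions.

```bash
cat > h.py <<'E'
import numpy as np,cv2
from plant import r,optics
from scipy.spatial.transform import Rotation as R
def rays(n,uv,T=None):
    c=optics.calibration(n);f=240/np.tan(np.radians(c["vfov"]/2))
    uv=np.asarray(uv,float).reshape(-1,2)
    d=np.c_[(uv[:,0]-c["cx"])/f,-(uv[:,1]-c["cy"])/f,-np.ones(len(uv))]
    M=c["cam_to_world"] if T is None else T@c["tool_from_camera"]
    return M[:3,3],d@M[:3,:3].T
def plane(n,uv,z,T=None):
    o,d=rays(n,uv,T);return o+d*((z-o[2])/d[:,2])[:,None]
def cloud(n,depth,T=None):
    v,u=np.mgrid[:480,:640];o,d=rays(n,np.c_[u.ravel(),v.ravel()],T)
    return (o+d*depth.reshape(-1,1)).reshape(480,640,3)
def tool():
    s=r.get_state();T=np.eye(4);T[:3,:3]=R.from_quat(s["eef_rot"]).as_matrix();T[:3,3]=s["tool_pos"];return T
E
python3 - <<'E'
from h import *
seeds={"scene":dict(jar=(221,201),cup=(342,226),dial=(408,236),jig=(250,258),tum=(274,163),salt=(410,333),clip=(488,222)),
"side":dict(jar=(290,180),cup=(344,241),dial=(373,282),jig=(254,222),tum=(364,172),salt=(268,340),clip=(428,312))}
z=dict(jar=.135,cup=.1025,dial=.1095,jig=.118,tum=.121,salt=.09,clip=.153)
for n in seeds:
    p=cv2.imread(f"pics/{n}0.png");P=cloud(n,np.load(f"{n}0.npy"))
    for k,uv in seeds[n].items(): print(n,k,np.round(plane(n,uv,z[k])[0],3),'depthpt',np.round(P[uv[1],uv[0]],3))
    hsv=cv2.cvtColor(p,cv2.COLOR_BGR2HSV)
    m=(abs(P[...,2]-.075)<.007)&(hsv[...,1]<50)&(hsv[...,2]>90)
    m=m.astype(np.uint8);c,l,st,ce=cv2.connectedComponentsWithStats(m);i=1+np.argmax(st[1:,4]);
    q=cv2.findContours((l==i).astype(np.uint8),0,1)[0];q=max(q,key=len)[:,0]
    W=plane(n,q,.075)[:,:2].astype(np.float32);print(n,st[i],cv2.minAreaRect(W*1000), cv2.boxPoints(cv2.minAreaRect(W*1000)).round().tolist())
E
```

```text
scene jar [0.471 0.171 0.135] depthpt [0.473 0.172 0.134]
scene cup [ 0.564 -0.057  0.103] depthpt [ 0.594 -0.039  0.076]
scene dial [ 0.595 -0.183  0.11 ] depthpt [ 0.597 -0.182  0.108]
scene jig [0.381 0.024 0.118] depthpt [0.395 0.037 0.102]
scene tum [0.665 0.186 0.121] depthpt [0.691 0.208 0.102]
scene salt [ 0.398 -0.28   0.09 ] depthpt [ 0.402 -0.279  0.085]
scene clip [ 0.654 -0.307  0.153] depthpt [ 0.656 -0.307  0.151]
scene [ 305  215  135   62 3646] ((578.4808349609375, -119.36151123046875), (129.6526336669922, 245.82752990722656), 15.35494327545166) [[483.0, -18.0], [549.0, -255.0], [674.0, -221.0], [608.0, 16.0]]
side jar [0.475 0.163 0.135] depthpt [0.475 0.163 0.135]
side cup [ 0.569 -0.049  0.103] depthpt [ 0.574 -0.024  0.082]
side dial [ 0.6  -0.19  0.11] depthpt [ 0.42  -0.859  0.758]
side jig [0.382 0.029 0.118] depthpt [0.382 0.045 0.106]
side tum [0.662 0.193 0.121] depthpt [0.669 0.223 0.103]
side salt [ 0.394 -0.285  0.09 ] depthpt [ 0.394 -0.284  0.089]
side clip [ 0.662 -0.319  0.153] depthpt [ 0.662 -0.32   0.154]
side [ 307  232  105   92 3783] ((582.0265502929688, -122.05604553222656), (129.00453186035156, 251.6672821044922), 15.047178268432617) [[487.0, -17.0], [552.0, -260.0], [677.0, -227.0], [612.0, 16.0]]
```

```bash
for i in 1 2 3; do python3 -m pendant '[[-1,-0.77,0,0,0,0],[-1,-0.77,0,0,0,0],[-1,-0.77,0,0,0,0],[-1,-0.77,0,0,0,0],[-1,-0.77,0,0,0,0]]' 1 20; done; python3 -m pendant '[[0,0,0,0,0,0],[0,0,0,0,0,0]]'
python3 - <<'E'
from h import *
T=tool();p,d=optics.snapshot("wrist");cv2.imwrite("pics/w1.png",p)
print(np.round(T,3),np.round(r.get_state()["q"],2))
P=cloud("wrist",d,T)
for lo,hi in((.11,.15),(.125,.142)):
    m=(P[...,2]>lo)&(P[...,2]<hi)&(np.hypot(P[...,0]-.473,P[...,1]-.167)<.045)
    v,u=np.nonzero(m);print(len(u),np.median(P[m],0),u.min(),u.max(),v.min(),v.max())
    if len(u): print(cv2.minEnclosingCircle((P[m][:,:2]*1000).astype(np.float32)))
E
```

```text
clock: 0.52
tool_pos: [0.32, 0.4378, 0.1992]
eef_rot: [0.197, 0.98, -0.0, -0.0]
contact_force: [0.9, 0.6, -0.1]
opening: 0.998
finger_force: 0.0
clock: 0.93
tool_pos: [0.3981, 0.3007, 0.1993]
eef_rot: [0.197, 0.98, -0.0, -0.0]
contact_force: [-0.5, -0.4, 0.1]
opening: 0.997
finger_force: 0.0
clock: 1.35
tool_pos: [0.4761, 0.1636, 0.1993]
eef_rot: [0.197, 0.98, -0.0, -0.0]
contact_force: [1.1, -0.7, 0.3]
opening: 0.999
finger_force: 0.0
clock: 1.52
tool_pos: [0.4764, 0.1631, 0.1992]
eef_rot: [0.199, 0.98, -0.0, -0.0]
contact_force: [-0.2, 1.6, 0.2]
opening: 0.998
finger_force: 0.0
[[-0.92   0.391 -0.     0.476]
 [ 0.391  0.92  -0.001  0.163]
 [ 0.    -0.001 -1.     0.199]
 [ 0.     0.     0.     1.   ]] [-0.26  0.54 -0.26  1.92  0.2   0.7   0.54]
4102 [0.4735192  0.17692136 0.13565043] 302 372 191 264
((475.71392822265625, 176.4581756591797), 22.594987869262695)
3923 [0.47425801 0.17682071 0.1356926 ] 302 372 193 264
((475.8854675292969, 176.35455322265625), 22.384517669677734)
```

View pics/w1.png

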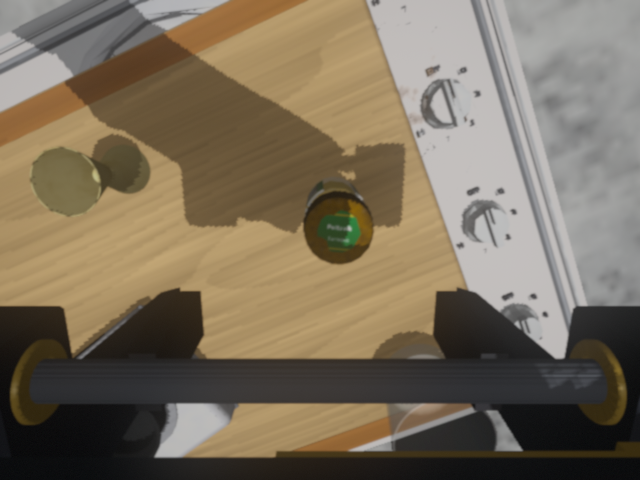

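The wrist view shows the jar cap at (338,230), with the fingers symmetric about column 318 and the jigger at (67,181). I'll cross-check the jar with the fixed cameras.

```bash
python3 - <<'E'
from h import *
for n in("scene","side"):
    P=cloud(n,np.load(f"{n}0.npy"))
    for nm,c,lo,hi in(("jar",(.473,.17),.118,.150),("jartop",(.473,.17),.131,.150),("cup",(.563,-.058),.096,.112),("dial",(.597,-.183),.102,.116)):
        m=(P[...,2]>lo)&(P[...,2]<hi)&(np.hypot(P[...,0]-c[0],P[...,1]-c[1])<.05)
        q=(P[m]*1000).astype(np.float32);print(n,nm,len(q),np.median(q,0),cv2.minEnclosingCircle(q[:,:2].copy()),cv2.minAreaRect(q[:,:2].copy()))
E
```

```text
scene jar 341 [468.70718 169.39061 132.60007] ((472.4138488769531, 174.70196533203125), 24.118642807006836) ((473.661376953125, 175.0550994873047), (44.74615478515625, 43.67348098754883), 0.8115141987800598)
scene jartop 215 [472.43854 174.33107 133.49683] ((474.3509216308594, 175.83523559570312), 22.37488555908203) ((473.830810546875, 175.12599182128906), (42.15632247924805, 42.49368667602539), 38.81809616088867)
scene cup 233 [575.3518   -50.408974  99.59676 ] ((568.1444091796875, -52.36357116699219), 36.72305679321289) ((568.1859741210938, -52.555908203125), (70.92385864257812, 69.48091125488281), 29.38327980041504)
scene dial 126 [ 598.74243  -179.3846    107.294785] ((601.34814453125, -176.1439208984375), 23.53681755065918) ((601.8751220703125, -178.0971221923828), (46.996150970458984, 14.117756843566895), 15.100614547729492)
side jar 240 [472.63153 165.55972 134.17303] ((473.812744140625, 175.24984741210938), 24.87061882019043) ((472.1875915527344, 174.054443359375), (44.30918502807617, 45.0584831237793), 67.57225799560547)
side jartop 150 [473.0918  172.07727 135.25592] ((474.77178955078125, 175.94444274902344), 24.45319938659668) ((473.1597595214844, 175.61695861816406), (46.34456253051758, 38.9827995300293), 84.72725677490234)
side cup 255 [567.0719   -40.574547 100.780815] ((567.3668212890625, -52.06345748901367), 36.74454879760742) ((567.01708984375, -51.647216796875), (71.98643493652344, 68.10737609863281), 60.28913879394531)
side dial 169 [ 599.4262  -180.89433  108.67944] ((600.5919189453125, -177.64768981933594), 23.594900131225586) ((600.8094482421875, -178.29812622070312), (46.94112777709961, 17.22437858581543), 14.918906211853027)
```

```bash
python3 -m pendant '[[0.27,0.43,0,0,0,0],[0,0,1,0,0,0],[0,0,1,0,0,0],[0,0,0.9,0,0,0],[0,0,0,0,0,0]]'; python3 -m pendant '[[0,0,0.8,0,0,0],[0,0,0.8,0,0,0],[0,0,0,0,0,0],[0,0,0,0,0,0]]'; for i in 1 2 3; do python3 -m pendant '[[0,0,0,0,0,0],[0,0,0,0,0,0],[0,0,0,0,0,0],[0,0,0,0,0,0]]' -1 20; done
```

```text
clock: 1.98
tool_pos: [0.4701, 0.1787, 0.1238]
eef_rot: [0.195, 0.981, -0.002, -0.003]
contact_force: [0.0, -1.2, 0.0]
opening: 0.998
finger_force: 0.0
clock: 2.32
tool_pos: [0.4731, 0.1788, 0.0874]
eef_rot: [0.196, 0.981, -0.0, -0.001]
contact_force: [1.1, 0.5, 0.4]
opening: 0.998
finger_force: 0.0
clock: 2.65
tool_pos: [0.4743, 0.178, 0.0879]
eef_rot: [0.197, 0.98, 0.001, 0.001]
contact_force: [0.9, 0.8, -0.7]
opening: 0.722
finger_force: 0.0
clock: 2.98
tool_pos: [0.4738, 0.1777, 0.0871]
eef_rot: [0.197, 0.98, 0.0, 0.0]
contact_force: [-0.2, -0.0, 2.4]
opening: 0.493
finger_force: 20.0
clock: 3.32
tool_pos: [0.4738, 0.1777, 0.0871]
eef_rot: [0.197, 0.98, 0.0, 0.0]
contact_force: [-0.9, 0.1, 3.8]
opening: 0.491
finger_force: 20.0
```

```bash
python3 -m pendant '[[0,0,-0.8,0,0,0],[0,0,-0.8,0,0,0],[0,0,-0.8,0,0,0],[0,0,-0.8,0,0,0],[0,0,-0.8,0,0,0]]'; python3 -m pendant '[[-0.4,-0.4,0,0,0,0],[-0.7,-0.7,0,0,0,0],[-0.7,-0.7,0,0,0,0],[-0.7,-0.7,0,0,0,0],[-0.7,-0.7,0,0,0,0]]';python3 -m pendant '[[-0.7,-0.7,0,0,0,0],[-0.7,-0.7,0,0,0,0],[-0.7,-0.7,0,0,0,0],[-0.7,-0.7,0,0,0,0],[-0.7,-0.7,0,0,0,0]]';python3 -m pendant '[[-0.3,-0.3,0,0,0,0],[0,0,0,0,0,0],[0,0,0,0,0,0],[0,0,0,0,0,0],[0,0,0,0,0,0]]'
python3 - <<'E'
from h import *
print(np.round(tool(),4))
for n in("scene","side"):
    p,d=optics.snapshot(n);cv2.imwrite(f"pics/{n}1.png",p);P=cloud(n,d)
    for lo,hi in((.135,.16),(.16,.2)):
      m=(P[...,2]>lo)&(P[...,2]<hi)&(np.hypot(P[...,0]-.568,P[...,1]+.052)<.05)
      q=P[m]*1000;print(n,lo,len(q),np.median(q,0))
cv2.imwrite("pics/both1.png",np.hstack([cv2.resize(cv2.imread(f"pics/{n}1.png")[120:320,230:460],None,fx=1.7,fy=1.7) for n in("scene","side")]))
E
```

```text
clock: 3.73
tool_pos: [0.4732, 0.1776, 0.1876]
eef_rot: [0.197, 0.98, -0.0, -0.0]
contact_force: [0.2, -0.5, -2.0]
opening: 0.492
finger_force: 20.0
clock: 4.15
tool_pos: [0.5165, 0.072, 0.1866]
eef_rot: [0.197, 0.98, -0.0, -0.0]
contact_force: [-0.0, 0.4, -1.6]
opening: 0.488
finger_force: 20.0
clock: 4.57
tool_pos: [0.5633, -0.0426, 0.1864]
eef_rot: [0.197, 0.98, -0.0, -0.001]
contact_force: [-0.3, 0.1, -1.6]
opening: 0.492
finger_force: 20.0
clock: 4.98
tool_pos: [0.5669, -0.0488, 0.187]
eef_rot: [0.195, 0.981, 0.001, -0.0]
contact_force: [-0.6, 0.7, -1.0]
opening: 0.489
finger_force: 20.0
[[-9.236e-01  3.834e-01 -6.000e-04  5.669e-01]
 [ 3.834e-01  9.236e-01  1.400e-03 -4.880e-02]
 [ 1.100e-03  1.000e-03 -1.000e+00  1.870e-01]
 [ 0.000e+00  0.000e+00  0.000e+00  1.000e+00]]
scene 0.135 257 [550.75905274 -60.73832507 148.07630676]
scene 0.16 431 [551.37355828 -61.48086518 180.5048568 ]
side 0.135 202 [562.70272044 -68.5470833  147.85341547]
side 0.16 359 [563.08969612 -68.60324046 180.58998435]
```

View pics/both1.png

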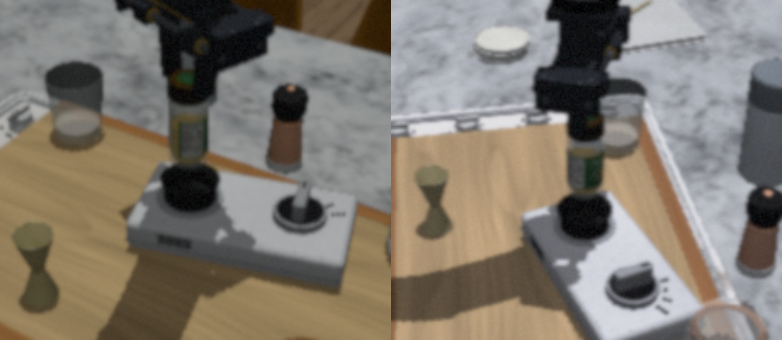

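Both views show the jar upright and hanging just over the cup (left crop at (190,185), right crop at (583,215)). I'll shift it slightly and lower it.

```bash
python3 -m pendant '[[-0.07,-0.08,0,0,0,0],[0,0,0.6,0,0,0],[0,0,0.6,0,0,0],[0,0,0.5,0,0,0],[0,0,0,0,0,0]]';python3 -m pendant '[[0,0,0.12,0,0,0],[0,0,0.12,0,0,0],[0,0,0,0,0,0],[0,0,0,0,0,0],[0,0,0,0,0,0]]'
```

```text
clock: 5.5
tool_pos: [0.5665, -0.0537, 0.1424]
eef_rot: [0.197, 0.98, -0.0, -0.002]
contact_force: [0.4, -0.4, -0.7]
opening: 0.494
finger_force: 20.0
clock: 5.92
tool_pos: [0.5688, -0.0538, 0.139]
eef_rot: [0.197, 0.98, 0.0, 0.001]
contact_force: [0.9, -0.6, -1.6]
opening: 0.491
finger_force: 20.0
```

```bash
python3 -m pendant '[[0,0,0.06,0,0,0],[0,0,0.04,0,0,0],[0,0,0.04,0,0,0],[0,0,0,0,0,0],[0,0,0,0,0,0]]'
```

```text
clock: 6.33
tool_pos: [0.5688, -0.0539, 0.1357]
eef_rot: [0.197, 0.98, 0.0, 0.001]
contact_force: [-1.8, -0.1, 5.0]
opening: 0.489
finger_force: 20.0
```

Contact at the expected height (5 N up). Release and retreat upward.

```bash
python3 -m pendant '[[0,0,0,0,0,0],[0,0,0,0,0,0],[0,0,0,0,0,0],[0,0,0,0,0,0],[0,0,0,0,0,0]]' 1; python3 -m pendant '[[0,0,0,0,0,0],[0,0,0,0,0,0],[0,0,0,0,0,0],[0,0,-0.6,0,0,0],[0,0,-0.8,0,0,0]]';python3 -m pendant '[[0,0,-1,0,0,0],[0,0,-1,0,0,0],[0,0,-1,0,0,0],[0,0,0,0,0,0],[0,0,0,0,0,0]]'
python3 - <<'E'
from h import *
print(np.round(tool(),4),np.round(r.get_state()["q"],2))
for n in("scene","side"):
    p,d=optics.snapshot(n);cv2.imwrite(f"pics/{n}2.png",p);P=cloud(n,d)
    for lo,hi in((.11,.14),(.14,.175),(.178,.2)):
      m=(P[...,2]>lo)&(P[...,2]<hi)&(np.hypot(P[...,0]-.568,P[...,1]+.052)<.04)
      q=P[m]*1000;print(n,lo,len(q),np.median(q,0),q[:,2].max())
cv2.imwrite("pics/both2.png",np.hstack([cv2.resize(cv2.imread(f"pics/{n}2.png")[120:320,230:460],None,fx=1.7,fy=1.7) for n in("scene","side")]))
E
```

```text
clock: 6.75
tool_pos: [0.5683, -0.0538, 0.1348]
eef_rot: [0.197, 0.98, 0.0, -0.0]
contact_force: [0.4, -0.1, -0.1]
opening: 0.846
finger_force: 0.0
clock: 7.17
tool_pos: [0.5668, -0.0538, 0.1689]
eef_rot: [0.197, 0.98, -0.0, -0.002]
contact_force: [-0.2, 0.4, 0.1]
opening: 1.002
finger_force: 0.0
clock: 7.58
tool_pos: [0.5692, -0.0538, 0.2462]
eef_rot: [0.197, 0.98, 0.0, 0.002]
contact_force: [0.3, 1.1, -0.5]
opening: 0.997
finger_force: 0.0
[[-9.223e-01  3.866e-01  3.100e-03  5.692e-01]
 [ 3.866e-01  9.223e-01 -1.000e-04 -5.380e-02]
 [-2.900e-03  1.100e-03 -1.000e+00  2.462e-01]
 [ 0.000e+00  0.000e+00  0.000e+00  1.000e+00]] [ 0.2   0.57 -0.3   1.67  0.2   0.93  0.99]
scene 0.11 294 [552.52133427 -65.9111442  125.5803349 ] 139.9847738382488
scene 0.14 355 [553.42271815 -66.6120098  156.33107017] 174.9459551238639
scene 0.178 259 [567.03133708 -56.7873288  181.98278441] 185.33150039049096
side 0.11 237 [564.31116763 -73.7726363  124.90589318] 139.96766468167488
side 0.14 300 [563.90693206 -72.54295765 156.52563699] 174.7366952491659
side 0.178 248 [566.97827199 -58.78986931 183.83343404] 187.27646629208783
```

View pics/both2.png

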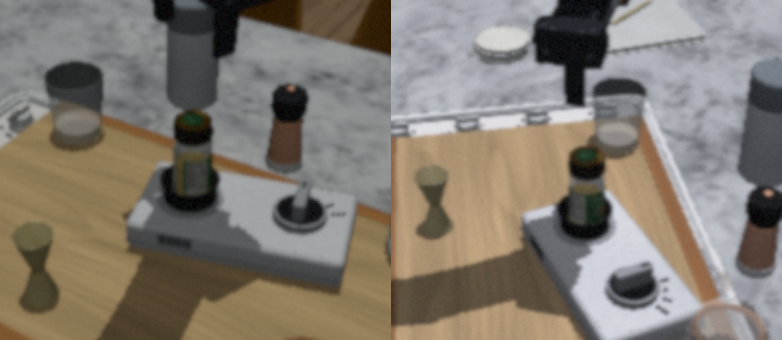

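Jar stands upright in the cup in both views (cap top about z=0.184, 2 mm off-centre). Now rotate and move over the dial.

```bash
python3 -m pendant '[[0,0,0,0,0,-0.035],[0,0,0,0,0,-0.035],[0,0,0,0,0,-0.035],[0,0,0,0,0,-0.035],[0,0,0,0,0,-0.035]]' 0; python3 -m pendant '[[0,0,0,0,0,-0.035],[0,-0.85,0,0,0,0],[0,-0.85,0,0,0,0],[0,-0.85,0,0,0,0],[0,-0.85,0,0,0,0]]';python3 -m pendant '[[0,-0.85,0,0,0,0],[0,-0.85,0,0,0,0],[0,0,0,0,0,0],[0,0,0,0,0,0],[0,0,0,0,0,0]]'
python3 - <<'E'
from h import *
T=tool();p,d=optics.snapshot("wrist");cv2.imwrite("pics/w3.png",p)
print(np.round(T,4),np.round(r.get_state()["q"],2))
P=cloud("wrist",d,T)
for lo,hi in((.1,.12),(.104,.115)):
    m=(P[...,2]>lo)&(P[...,2]<hi)&(np.hypot(P[...,0]-.6012,P[...,1]+.178)<.04)
    q=(P[m]*1000).astype(np.float32);print(len(q),np.median(q,0),cv2.minAreaRect(q[:,:2].copy()))
E
```

```text
clock: 8.1
tool_pos: [0.5672, -0.0539, 0.2433]
eef_rot: [-0.079, 0.997, 0.0, -0.002]
contact_force: [-0.3, 0.4, -0.6]
opening: 0.651
finger_force: 0.0
clock: 8.52
tool_pos: [0.5895, -0.1367, 0.2431]
eef_rot: [-0.131, 0.991, 0.001, -0.002]
contact_force: [-0.4, 0.6, 0.9]
opening: 0.501
finger_force: 0.0
clock: 8.93
tool_pos: [0.6007, -0.1755, 0.2438]
eef_rot: [-0.132, 0.991, 0.001, -0.001]
contact_force: [0.0, 1.3, -0.1]
opening: 0.497
finger_force: 0.0
[[-0.9653 -0.2611 -0.0022  0.6007]
 [-0.2611  0.9653  0.0018 -0.1755]
 [ 0.0016  0.0023 -1.      0.2438]
 [ 0.      0.      0.      1.    ]] [ 0.47  0.67 -0.49  1.5   0.34  1.06  1.74]
1036 [ 602.2479   -178.71036   109.379944] ((604.1741943359375, -178.28482055664062), (47.3297233581543, 13.60207462310791), 14.958992004394531)
1020 [ 602.7015  -178.6257   109.40368] ((604.19189453125, -178.28009033203125), (47.29298782348633, 13.60207462310791), 14.958992004394531)
```

View pics/w3.png

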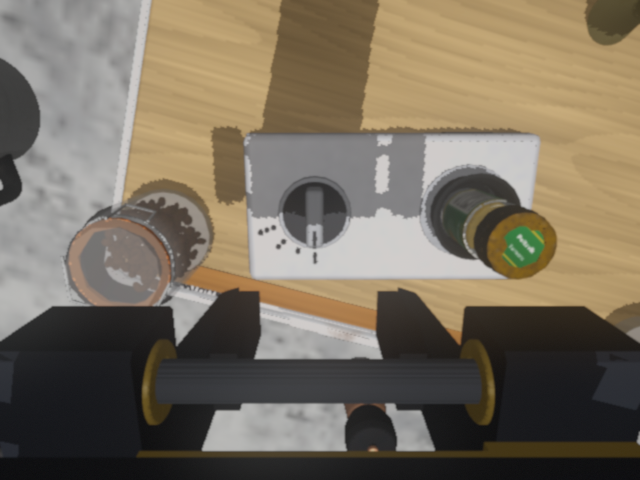

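The wrist view shows the bar at (314,213), aligned between the fingers; the marks run clockwise at lower left. The clip jar (130,255) is clear. Descend and grip.

```bash
python3 -m pendant '[[-0.03,-0.11,0,0,0,0],[0,0,0.8,0,0,0],[0,0,1,0,0,0],[0,0,1,0,0,0],[0,0,1,0,0,0]]'; python3 -m pendant '[[0,0,1,0,0,0],[0,0,0.6,0,0,0],[0,0,0.3,0,0,0],[0,0,0.2,0,0,0],[0,0,0,0,0,0]]';python3 -m pendant '[[0,0,0.1,0,0,0],[0,0,0.1,0,0,0],[0,0,0,0,0,0],[0,0,0,0,0,0],[0,0,0,0,0,0]]'
```

```text
clock: 9.4
tool_pos: [0.6032, -0.1784, 0.1494]
eef_rot: [-0.132, 0.991, 0.0, 0.0]
contact_force: [-0.1, 0.5, 0.3]
opening: 0.502
finger_force: 0.0
clock: 9.82
tool_pos: [0.6029, -0.1788, 0.0972]
eef_rot: [-0.131, 0.991, 0.0, -0.0]
contact_force: [-1.5, 0.1, -0.1]
opening: 0.499
finger_force: 0.0
clock: 10.23
tool_pos: [0.6032, -0.1795, 0.093]
eef_rot: [-0.131, 0.991, -0.0, 0.0]
contact_force: [-0.4, -0.1, 0.4]
opening: 0.504
finger_force: 0.0
```

```bash
python3 -m pendant '[[0,0.02,0.07,0,0,0],[0,0,0,0,0,0],[0,0,0,0,0,0],[0,0,0,0,0,0],[0,0,0,0,0,0]]' -1 50; python3 -m pendant '[[0,0,0,0,0,0],[0,0,0,0,0,0],[0,0,0,0,0,0],[0,0,0,0,0,0]]'
python3 -c "
from plant import r;s=r.get_state();print(s['moment'],s['q'].round(2) if hasattr(s['q'],'round') else s['q'])"
```

```text
clock: 10.65
tool_pos: [0.6028, -0.1789, 0.0907]
eef_rot: [-0.131, 0.991, 0.0, 0.0]
contact_force: [-0.4, -0.5, -0.2]
opening: 0.14
finger_force: 0.0
clock: 10.98
tool_pos: [0.6028, -0.1789, 0.0907]
eef_rot: [-0.131, 0.991, 0.0, 0.0]
contact_force: [0.5, 0.1, -0.8]
opening: 0.006
finger_force: 0.0
[ 0.05079347 -0.06837094  0.01601118] [ 0.44  0.85 -0.41  1.64  0.46  0.75  1.65]
```

The fingers shut without catching the bar; looking before moving.

```bash
python3 - <<'E'
from h import *
I=[]
for n,(v,u) in dict(scene=(150,330),side=(190,290)).items():
    p,d=optics.snapshot(n);cv2.imwrite(f"pics/{n}3.png",p);I.append(cv2.resize(p[v:v+130,u:u+130],None,fx=3,fy=3,interpolation=2))
cv2.imwrite("pics/both3.png",np.hstack(I))
E
```

```text
(no output)
```

View pics/both3.png

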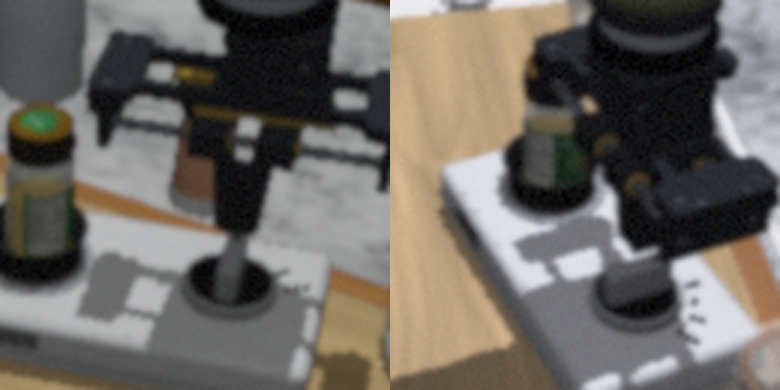

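The scene crop shows the fingertips at (240,232), i.e. pixel (410,227), above or behind the bar at (232,268). I'll check where the reported TCP should project.

```bash
python3 - <<'E'
from h import *
T=tool();print(T[:3,3])
for n in("scene","side"):
    c=optics.calibration(n);f=240/np.tan(np.radians(c["vfov"]/2));M=np.linalg.inv(c["cam_to_world"])
    for nm,w in (("tcp",T[:3,3]),("tcp+20",T[:3,3]+[0,0,.02]),("bar",(.602,-.178,.1095))):
        q=M@np.r_[w,1];print(n,nm,np.round([c["cx"]+f*q[0]/-q[2],c["cy"]-f*q[1]/-q[2]],1))
    P=cloud(n,optics.snapshot(n)[1])
    if n=="scene":
        for v in range(200,250,4): print(v,[tuple(np.round(P[v,u]*1000).astype(int)) for u in(404,409,413)])
T=tool();p,d=optics.snapshot("wrist");cv2.imwrite("pics/w4.png",p);P=cloud("wrist",d,T)
m=(P[...,2]>.1)&(P[...,2]<.115)&(np.hypot(P[...,0]-.6012,P[...,1]+.178)<.045)
q=(P[m]*1000).astype(np.float32);print(len(q),np.median(q,0),cv2.minAreaRect(q[:,:2].copy()))
E
```

```text
[ 0.60281537 -0.17886771  0.09074867]
scene tcp [407.  240.7]
scene tcp+20 [408.  232.5]
scene bar [407.3 233.1]
200 [(np.int64(567), np.int64(-179), np.int64(206)), (np.int64(878), np.int64(-65), np.int64(-16)), (np.int64(880), np.int64(-75), np.int64(-14))]
204 [(np.int64(592), np.int64(-169), np.int64(179)), (np.int64(605), np.int64(-174), np.int64(173)), (np.int64(609), np.int64(-180), np.int64(173))]
208 [(np.int64(591), np.int64(-171), np.int64(172)), (np.int64(594), np.int64(-179), np.int64(172)), (np.int64(599), np.int64(-185), np.int64(172))]
212 [(np.int64(592), np.int64(-171), np.int64(162)), (np.int64(595), np.int64(-179), np.int64(163)), (np.int64(596), np.int64(-187), np.int64(166))]
216 [(np.int64(592), np.int64(-172), np.int64(153)), (np.int64(598), np.int64(-179), np.int64(153)), (np.int64(596), np.int64(-187), np.int64(157))]
220 [(np.int64(591), np.int64(-173), np.int64(145)), (np.int64(597), np.int64(-180), np.int64(144)), (np.int64(597), np.int64(-188), np.int64(147))]
224 [(np.int64(590), np.int64(-174), np.int64(137)), (np.int64(594), np.int64(-182), np.int64(1
[... 450 characters left out ...]
(np.int64(627), np.int64(-181), np.int64(86))]
240 [(np.int64(582), np.int64(-181), np.int64(108)), (np.int64(589), np.int64(-188), np.int64(106)), (np.int64(620), np.int64(-184), np.int64(83))]
244 [(np.int64(581), np.int64(-182), np.int64(99)), (np.int64(590), np.int64(-189), np.int64(96)), (np.int64(605), np.int64(-191), np.int64(86))]
248 [(np.int64(581), np.int64(-183), np.int64(90)), (np.int64(591), np.int64(-189), np.int64(85)), (np.int64(594), np.int64(-196), np.int64(86))]
side tcp [372.6 285.1]
side tcp+20 [373.  277.5]
side bar [372.5 277.7]
1881 [ 591.36646 -181.17632  109.38089] ((603.6085205078125, -178.03842163085938), (47.2782096862793, 13.922816276550293), 15.43974494934082)
```

View pics/w4.png

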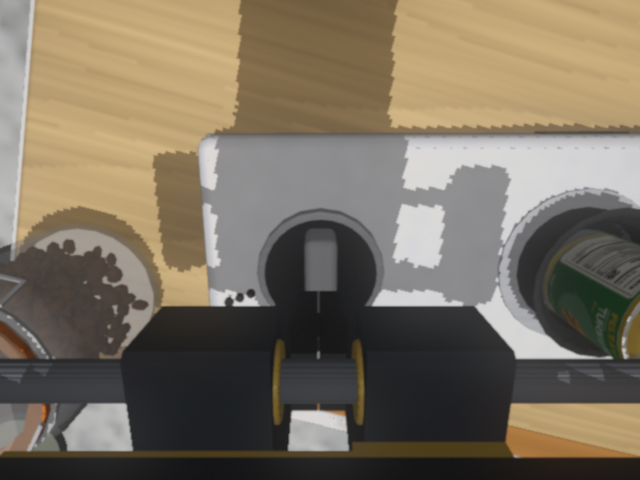

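Wrist view: the bar (320,260) lies centred between the shut fingers but below them. So the fingertips are about 35 mm higher than the stated TCP suggests. I'll measure the gripper's outline in the tool frame before lowering further.

```bash
python3 - <<'E'
from h import *
T=tool();Ti=np.linalg.inv(T);Q=[]
for n in("scene","side"):
    P=cloud(n,optics.snapshot(n)[1]).reshape(-1,3);q=P@Ti[:3,:3].T+Ti[:3,3];w=P[:,2]
    k=(abs(q[:,0])<.06)&(abs(q[:,1])<.11)&(w>.118)&(np.hypot(P[:,0]-.568,P[:,1]+.054)>.03)&(np.hypot(P[:,0]-.66,P[:,1]+.315)>.052);q=q[k]
    for lo in np.arange(-.15,-.02,.01):
        m=(q[:,2]>=lo)&(q[:,2]<lo+.01)
        if m.sum()>2: print(n,"above tcp mm",round(-1000*lo-10),m.sum(),"x",np.percentile(q[m,0]*1000,[2,98]).round(),"y",np.percentile(q[m,1]*1000,[2,98]).round())
E
```

```text
scene above tcp mm 140 1313 x [-30.  34.] y [-91.  91.]
scene above tcp mm 130 508 x [-19.  35.] y [-90.  88.]
scene above tcp mm 120 412 x [-12.  36.] y [-86.  84.]
scene above tcp mm 110 468 x [13. 35.] y [-82.  82.]
scene above tcp mm 100 103 x [-10.  36.] y [-84.  82.]
scene above tcp mm 90 9 x [-2. 13.] y [7. 9.]
scene above tcp mm 80 109 x [-9. 12.] y [-17.  17.]
scene above tcp mm 70 84 x [ 6. 13.] y [-16.  16.]
scene above tcp mm 60 72 x [-6. 12.] y [-15.  15.]
scene above tcp mm 50 78 x [-3. 12.] y [-15.  15.]
scene above tcp mm 40 71 x [ 6. 12.] y [-13.  14.]
scene above tcp mm 30 11 x [ 7. 10.] y [-7.  9.]
side above tcp mm 140 1170 x [-28.  36.] y [-93.  90.]
side above tcp mm 130 280 x [-29.  36.] y [-94.  87.]
side above tcp mm 120 459 x [-25.  36.] y [-91.  80.]
side above tcp mm 110 391 x [-28.  37.] y [-86.  80.]
side above tcp mm 100 136 x [-29.  36.] y [-86.  81.]
side above tcp mm 80 13 x [10. 13.] y [-17.  -5.]
side above tcp mm 70 35 x [ 4. 14.] y [-18.   4.]
side above tcp mm 60 53 x [ 0. 13.] y [-16.  12.]
side above tcp mm 50 60 x [-1. 13.] y [-16.  13.]
side above tcp mm 40 41 x [-2. 13.] y [-14.  11.]
```

The real fingertips sit 36 mm above the reported TCP, and the body likewise (100 instead of 64). So the planned clearances hold after lowering by 36 mm.

```bash
Z='[0,0,0,0,0,0]'; python3 -m pendant '[[0,0,0,0,0,0],[0,0,0,0,0,0],[0,0,0,0,0,0],[0,0,0,0,0,0],[0,0,0,0,0,0]]' 0; python3 -m pendant '[[0,0,0,0,0,0],[0,0,0.5,0,0,0],[0,0,0.4,0,0,0],[0,0,0.2,0,0,0],[0,0,0,0,0,0]]'; python3 -m pendant '[[0,0,0.1,0,0,0],[0,0,0.1,0,0,0],[0,0,0,0,0,0],[0,0,0,0,0,0]]'
```

```text
clock: 11.75
tool_pos: [0.6028, -0.1789, 0.0908]
eef_rot: [-0.131, 0.991, 0.0, 0.0]
contact_force: [0.3, -0.4, -0.1]
opening: 0.36
finger_force: 0.0
clock: 12.17
tool_pos: [0.6012, -0.1787, 0.061]
eef_rot: [-0.131, 0.991, 0.001, -0.002]
contact_force: [-0.1, 0.3, -0.3]
opening: 0.5
finger_force: 0.0
clock: 12.5
tool_pos: [0.6029, -0.1789, 0.0583]
eef_rot: [-0.131, 0.991, 0.0, 0.0]
contact_force: [-0.3, 0.0, -0.7]
opening: 0.5
finger_force: 0.0
```

```bash
python3 -m pendant '[[0,0,0.06,0,0,0],[0,0,0.05,0,0,0],[0,0,0,0,0,0],[0,0,0,0,0,0]]'; for i in 1 2; do python3 -m pendant '[[0,0,0,0,0,0],[0,0,0,0,0,0],[0,0,0,0,0,0],[0,0,0,0,0,0],[0,0,0,0,0,0]]' -1 45; done
```

```text
clock: 12.83
tool_pos: [0.6028, -0.1789, 0.0555]
eef_rot: [-0.131, 0.991, 0.0, -0.0]
contact_force: [0.2, -0.2, 0.6]
opening: 0.5
finger_force: 0.0
clock: 13.25
tool_pos: [0.6025, -0.1777, 0.0555]
eef_rot: [-0.131, 0.991, 0.001, -0.0]
contact_force: [-0.6, -2.2, 3.3]
opening: 0.154
finger_force: 45.0
clock: 13.67
tool_pos: [0.6026, -0.1779, 0.0555]
eef_rot: [-0.131, 0.991, 0.001, -0.0]
contact_force: [-2.1, 4.4, 2.3]
opening: 0.154
finger_force: 45.0
```

```bash
python3 -m pendant '[[0,0,0,0,0,0.02],[0,0,0,0,0,0.03],[0,0,0,0,0,0.03],[0,0,0,0,0,0.03],[0,0,0,0,0,0]]';python3 -m pendant '[[0,0,0,0,0,0.03],[0,0,0,0,0,0.03],[0,0,0,0,0,0.03],[0,0,0,0,0,0.03],[0,0,0,0,0,0]]';python3 -m pendant '[[0,0,0,0,0,0.03],[0,0,0,0,0,0.03],[0,0,0,0,0,0.03],[0,0,0,0,0,0],[0,0,0,0,0,0]]'
python3 -c "
from h import *
s=r.get_state();T=tool();print(np.degrees(np.arctan2(T[1,1],T[0,1])),s['moment'],np.round(s['q'],2))"
```

```text
clock: 14.08
tool_pos: [0.6026, -0.1778, 0.0555]
eef_rot: [0.042, 0.999, 0.0, -0.0]
contact_force: [-1.8, 3.5, 2.1]
opening: 0.158
finger_force: 45.0
clock: 14.5
tool_pos: [0.6026, -0.1778, 0.0555]
eef_rot: [0.227, 0.974, 0.0, -0.0]
contact_force: [-2.1, 5.1, 2.9]
opening: 0.151
finger_force: 45.0
clock: 14.92
tool_pos: [0.6027, -0.1777, 0.0555]
eef_rot: [0.359, 0.933, 0.0, -0.001]
contact_force: [-1.3, 5.0, 3.9]
opening: 0.154
finger_force: 45.0
47.86522048771526 [1.02857151 0.430115   0.15023554] [ 0.28  0.88 -0.12  1.66  0.16  0.61  0.91]
```

```bash
python3 -m pendant '[[0,0,0,0,0,0.03],[0,0,0,0,0,0.025],[0,0,0,0,0,0.008],[0,0,0,0,0,0],[0,0,0,0,0,0]]';python3 -m pendant '[[0,0,0,0,0,0],[0,0,0,0,0,0],[0,0,0,0,0,0],[0,0,0,0,0,0],[0,0,0,0,0,0]]'
python3 - <<'E'
from h import *
s=r.get_state();T=tool();print("turned",105.0-np.degrees(np.arctan2(T[1,1],T[0,1])),s['moment'],s['finger_force'])
c=T.copy();I=[]
for n,(v,u) in dict(scene=(150,330),side=(190,290)).items():
    p,d=optics.snapshot(n);P=cloud(n,d);I.append(cv2.resize(p[v:v+130,u:u+130],None,fx=3,fy=3,interpolation=2))
    m=(P[...,2]>.178)&(P[...,2]<.19)&(np.hypot(P[...,0]-.568,P[...,1]+.054)<.03);print(n,"jar top",np.median(P[m],0))
T=tool();p,d=optics.snapshot("wrist");I.append(cv2.resize(p,(520,390)))
cv2.imwrite("pics/end.png",cv2.resize(np.hstack(I),None,fx=.61,fy=.61))
P=cloud("wrist",d,T);m=(P[...,2]>.104)&(P[...,2]<.114)&(np.hypot(P[...,0]-.602,P[...,1]+.178)<.03)
q=(P[m]*1000).astype(np.float32);print(len(q),cv2.minAreaRect(q[:,:2].copy()) if len(q) else 0)
E
```

```text
clock: 15.33
tool_pos: [0.6027, -0.1777, 0.0555]
eef_rot: [0.45, 0.893, 0.0, -0.001]
contact_force: [-2.0, 5.5, 3.1]
opening: 0.154
finger_force: 45.0
clock: 15.75
tool_pos: [0.6027, -0.1777, 0.0555]
eef_rot: [0.45, 0.893, 0.001, -0.001]
contact_force: [-3.5, 5.3, 3.9]
opening: 0.154
finger_force: 45.0
turned 68.45074667341288 [1.08387521 0.41269966 0.20273776] 45.03327012062073
scene jar top [ 0.56680928 -0.0564727   0.18191308]
side jar top [ 0.56655644 -0.05935495  0.1838007 ]
4837 ((600.7606811523438, -171.86788940429688), (35.862552642822266, 34.811798095703125), 74.32913970947266)
```

View pics/end.png

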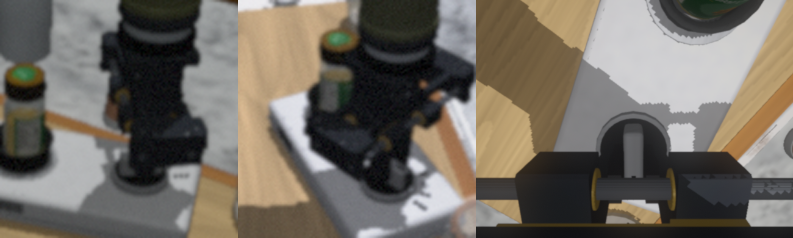

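The wrist crop shows the bar still square between the fingers at (633,148), and the shaker is turned about 68° relative to it. The jar is unchanged at (25,110) and (340,70). The dial is at 1.195 rad, and the wrist moment of 0.20 N m matches the spring at the third click.

```bash
python3 -c "
from plant import r;print(r.finish_job())"
```

```text
the job is handed in; nothing more can be done
None
```

The job is handed in: the jar stands upright in the rubber cup, let go, and the gripper is holding the dial at the third click (about 1.195 rad by the tool's turn); no verdict came back.

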